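# Draw the hopper gate and sort the released pots by weight

## Task

Draw the steel slide gate of the little parts hopper out by its red knob until it hits its end stop, so that both white pots roll into the pick-up tray, and leave the gate out. The pots look alike but one is full of steel balls and the other is empty: feel the weight as you lift them, and put the full one in the green tray and the empty one in the red tray. Leave the other things on the bench where they lie.

Things in the scene. Friction and masses are not known exactly. Their poses are not given: they have to be found in the camera images.
- chute: fixed blue sheet-metal parts hopper, 230 mm long along its y; origin on the bench under the middle of the gate, z up. One straight floor falls 5 degrees towards +y, 30 mm above the bench at the origin. The hopper (y -95 to -5 mm, 50 mm wide inside, clear cover, top about 92 mm above the bench) holds the two pots; the open pick-up tray lies at y 10 to 126 mm
- pickup (a point): middle of the pick-up tray's aluminium floor, 68 mm from the chute's origin along its +y. The tray is 122 mm wide (x) with side lips 8 mm and an end lip 19 mm above its floor. The pots come to rest here lying on their sides, one against the end lip, the other against the first, axes about along the chute's x
- gate (a joint): how far the steel slide gate is drawn out towards the chute's -x, m: 0 shut, 0.050 at the hard end stop; starts between 0 and 0.008. A stiff slide of about 3 N that stays where it is left; the pots are released only after about 0.04
- gate_knob (a point): middle of the red upright round knob at the outer end of the gate: 16 mm diameter, 32 mm tall, its top 13 mm above this point, which is 95 mm above the bench and, with the gate shut, 82 mm from the chute's origin along the chute's -x. Moves with the gate. The steel gate guide (84 mm tall) ends 20 mm from the shut knob's axis
- pot_a: white pot with white screw lid, 40 mm diameter (lid 37), 46 mm long; origin at the centre of its underside, z along its axis to the lid. Starts lying in the hopper, axis along the chute's x; rolls down when released. One pot is full (steel balls, about 0.25 kg), one empty (about 0.03 kg); they look alike, and which lies nearer the gate changes: only the lifted weight tells
- pot_b: white pot with white screw lid, 40 mm diameter (lid 37), 46 mm long; origin at the centre of its underside, z along its axis to the lid. Starts lying in the hopper, axis along the chute's x; rolls down when released. One pot is full (steel balls, about 0.25 kg), one empty (about 0.03 kg); they look alike, and which lies nearer the gate changes: only the lifted weight tells
- pot_a_mid (a point): middle of pot_a, on its axis 23 mm from the underside
- pot_b_mid (a point): middle of pot_b, on its axis 23 mm from the underside
- tray_green: green open tray for the full pot, fixed, 120 x 120 mm outside, 34 mm tall, walls 4 mm, floor 4 mm; origin at the centre of its underside, z up. It may change places with the red tray
- tray_red: red open tray for the empty pot, fixed, same size and origin as the green one
- mill_top (a point): top of the green bench mill, a fixed obstacle 0.36 m tall standing between the arm's start and the work: it fills about 0.12 m to either side of this point in x and y. Pass over it or on the robot's side of it. The blue vice, 0.22 m tall, stands nearer the robot: it fills x -0.42 to -0.05 m and y -0.32 to -0.10 m from this point
- patch_box: bystander: small red and yellow puncture-kit box, 89 x 58 x 20 mm, lying loose; origin at the centre of its underside
- axle: bystander: steel wheel axle, 57 x 90 x 12 mm as it lies, loose; origin at the centre of its underside
- tyre_lever: bystander: yellow plastic tyre lever, 115 x 17 x 9 mm, loose; origin at the centre of its underside

How it is judged:
On the way:
1. the gate is drawn out to its end stop (value of joint gate above 0.047 m), for 0.2 s.
At the end, for the whole second after the job is handed in: Gate still out, within 4 mm of its stop. Each pot at rest inside a tray (its middle within 40 mm of the tray's centre along both tray axes and under 40 mm above its underside): the heavy one (over 1.2 N on the tray) in the green, the light one (under 1.2 N) in the red (value of joint gate above 0.046 m and ((x of pot_a_mid in the frame of tray_green between -0.04 and 0.04 m and y of pot_a_mid in the frame of tray_green between -0.04 and 0.04 m and z of pot_a_mid in the frame of tray_green below 0.04 m and contact force between pot_a and tray_green above 1.2 N) or (x of pot_a_mid in the frame of tray_red between -0.04 and 0.04 m and y of pot_a_mid in the frame of tray_red between -0.04 and 0.04 m and z of pot_a_mid in the frame of tray_red below 0.04 m and contact force between pot_a and tray_red between 0.08 and 1.2 N)) and ((x of pot_b_mid in the frame of tray_green between -0.04 and 0.04 m and y of pot_b_mid in the frame of tray_green between -0.04 and 0.04 m and z of pot_b_mid in the frame of tray_green below 0.04 m and contact force between pot_b and tray_green above 1.2 N) or (x of pot_b_mid in the frame of tray_red between -0.04 and 0.04 m and y of pot_b_mid in the frame of tray_red between -0.04 and 0.04 m and z of pot_b_mid in the frame of tray_red below 0.04 m and contact force between pot_b and tray_red between 0.08 and 1.2 N)) and linear speed of each of pot_a, pot_b below 0.03 m/s); the robot touches nothing.
It fails at once if the puncture-kit box, the axle or the tyre lever is moved more than 40 mm (distance of any of patch_box, axle, tyre_lever from where it was at the start of the episode above 0.04 m).
It also fails if it takes over 70 s, if anything falls off the work surface, if the arm or the gripper's body presses on something with over 40 N, if the wrist force passes 120 N, or if a joint passes its speed limit or range.

## Robot

A 6-joint arm with a two-finger parallel gripper is mounted at the origin on a cart in front of the work surface, level with it; the furniture and walls round the work are solid. World frame = base frame: x ahead of the robot, y to its left, z up, the work surface at z = 0. Lengths are in m, angles in rad, forces in N, time in s.
With the tool pointing down it reaches from about 0.425 to 0.95 m from the base axis. Payload 3.5 kg.
Tool frame: the origin (TCP) lies between the finger pads; the fingertips stand 19 mm ahead of it and the grasp point (between the pads) is the TCP; z points along the fingers, y is the line along which they close (so a half turn about z gives the same grasp; the last joint's range is limited). The gripper opens to 85 mm and grips with 20 to 120 N. Pads are 22 mm wide; open, the fingers measure 114 mm over their backs; the gripper's body (76 mm by 85 mm) begins 54 mm behind the grasp point. The pads swing forward as they close: fully open they stand 13 mm farther back than shut.
Start: joints at [0.963, 0.286, 1.577, -0, 1.279, -0.15], TCP at [0.298, 0.605, 0.25] pointing down, gripper open.
Joint ranges: [-2.77, 2.77], [-0.9, 2.22], [0.21, 2.48], [-1.53, 4.67], [0.24, 2.81], [-2.84, 2.84]. Speed limits (rad/s): [2.79, 2.79, 3.14, 3.14, 3.14, 3.14].

## Interface

Orientations are given as a unit quaternion [x, y, z, w].
In Python, from plant import get_state, cams, ctrl gives the robot as it stands. The module is installed in compiled form; this text tells all that it offers.
- The arm moves only by the tool jog_arm, never from a script. Its argument "deltas" is text: rows parted by semicolons, each of 6 numbers parted by spaces: the shift along the world's x, y, z normalised to -1 to 1, where 1 is 0.02 m, then the turn, a rotation vector about the world's x, y, z normalised to -1 to 1, where 1 is 0.1 rad. In form: x y z ax ay az; .... A call has 1 to 20 rows; each row shifts and turns the commanded pose from where the row before left it; what a row does not reach is not made up. A row lasts 1/8 s, in which the tool goes at most 62.5 mm and 10.7 degrees, less where a joint would pass 70% of its speed; a pose out of reach is approached as far as the arm can. A call with a number of a shift or a turn outside -1 to 1 is refused whole. A call with a gripper value outside its range is refused whole. "gripper" is the opening, from 0 (shut) to 1 (fully open), set as the call begins (left out, the last holds). The fingers move at their own pace and stop on an object; "squeeze" is the grip in N (left out, the last holds). Time passes only in rows, so rows that do not move let the fingers close. It gives the time, the measured TCP pose, the force, the opening and the grip force at its end, in the units of the state.
- get_state(): the state, without advancing time (a new reading comes with each control period).
- cams.read_camera(name): name is "side" or "top"; returns a dict with "color" (420x560x3 uint8, blue, green, red), "vfov" (degrees; the focal length in pixels is half the picture's height over the tangent of half this angle, whatever the lens; pixels are square), "cx", "cy" (the principal point, pixels), "rvec" (rotation vector, rad) and "tvec" (3), from world to camera coordinates, as OpenCV has them. Camera axes: x right, y down, z forward; pixel columns grow to the right and rows downward; lengths in m; the calibration is good to about 2 mm. A picture is of the moment at which its call begins. There is no depth.
- ctrl.sign_off(): hands the job in; it is judged then, once.
The state is a dict: "time": time; "qpos": joint angles; "dq": joint speeds; "joint_efforts": joint torques, N m; "eef_pos": TCP position; "tcp_rot": TCP orientation; "contact_force": force on the tool from outside, world axes, zero at the start; "wrist_torque": the same for the moment, N m; "opening": opening from 0.0 (shut) to 1.0 (fully open); "finger_force": force on a finger pad.
Only numpy, scipy, OpenCV 4.12 (cv2) and the standard library are available. Lean on these libraries where they do the work, as an engineer would, in place of code of your own. Each camera call takes 0.05 s, during which the arm holds its last target. There are 200 camera calls.

## Working session

There is one attempt and no reset: what is moved stays moved. The work goes in short steps, Python scripts to look and compute and a tool call to move; the robot and the scene stay as the last step left them, time stands still between calls to the robot, and variables do not carry over. Pictures are saved under pics/ and viewed, at most 10 in all, crops included, and the job is handed in when it is done.

Besides the shell and the picture viewer there is one more tool, called as name(argument=value, ...) on one line, values as JSON. jog_arm: Moves the arm, as the interface text tells. Its arguments: {"type":"object","properties":{"deltas":{"type":"string"},"gripper":{"type":"number"},"squeeze":{"type":"number"}},"required":["deltas"]}

```bash
mkdir -p pics
cat > h.py <<'E'
import numpy as np, cv2
from plant import get_state, cams, ctrl
def cam(n):
    d=cams.read_camera(n); R=cv2.Rodrigues(np.array(d["rvec"],float))[0]; t=np.array(d["tvec"],float).ravel()
    f=210/np.tan(np.radians(d["vfov"])/2); return d["color"],R,t,f,d["cx"],d["cy"]
def ray(c,u,v):
    _,R,t,f,cx,cy=c; return -R.T@t, R.T@np.array([(u-cx)/f,(v-cy)/f,1.])
def onz(c,u,v,z):
    o,r=ray(c,u,v); return o+r*(z-o[2])/r[2]
def proj(c,p):
    _,R,t,f,cx,cy=c; q=R@np.array(p,float)+t; return q[0]/q[2]*f+cx,q[1]/q[2]*f+cy
E
python3 - <<'E'
from h import *
for n in("side","top"):
    c=cam(n); cv2.imwrite(f"pics/{n}0.png",c[0]); print(n,-c[1].T@c[2],c[1][2],c[3:])
s=get_state(); print(s)
E
```

```text
side [ 0.23530473 -1.02023984  0.92362979] [ 0.21786904  0.73889356 -0.63762794] (np.float64(444.7150471933024), 277.1106754680479, 203.03225423425278)
top [ 0.34816608 -0.20779553  1.41654851] [ 0.09862726  0.01990752 -0.9949253 ] (np.float64(407.7379299990612), 278.0307715057093, 209.5736676247699)
{'time': 0.1, 'qpos': array([ 9.62994127e-01,  2.87097757e-01,  1.57805956e+00, -1.49858645e-05,
        1.27860254e+00, -1.50020905e-01]), 'dq': array([-1.50091046e-05, -1.20380318e-03, -4.54505266e-03, -1.34749186e-03,
       -3.88890235e-04, -3.21070356e-04]), 'joint_efforts': array([ 1.75302798e-04, -4.07292902e+01, -2.93699831e+01, -1.85332256e-04,
        3.41123639e-03,  1.15481231e-05]), 'eef_pos': array([0.29798444, 0.60503418, 0.24905599]), 'tcp_rot': array([ 2.26895001e-01,  9.73918623e-01, -1.00939372e-03, -3.94170664e-04]), 'contact_force': array([-0.48917852, -0.13585545, -0.12543479]), 'wrist_torque': array([-0.00026736,  0.00686742,  0.00975215]), 'finger_force': 0.0, 'opening': 1.0020792808750008}
```

View pics/top0.png

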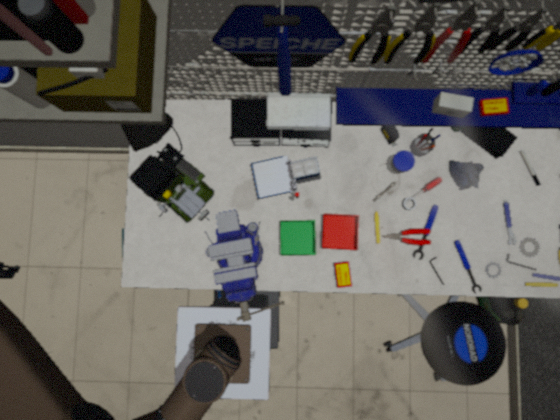

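View pics/side0.png

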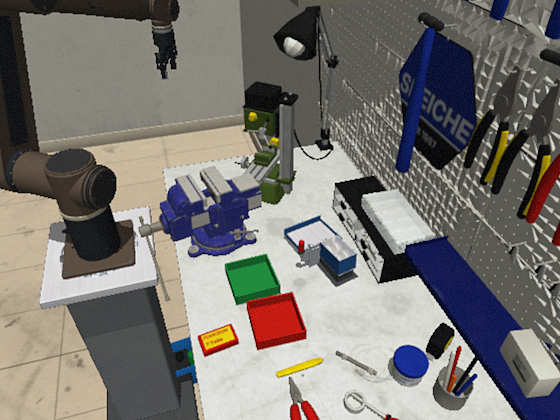

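Top view: the pick-up tray is at about (272,177), hopper at (305,170), knob at (296,195), green tray at (297,238), red tray at (340,232), kit box at (343,274) and mill at (180,190). The side view agrees: knob at (301,246). Next I'll measure these and enlarge the chute.

```bash
cat > m.py <<'E'
from h import *
def masks(c):
    h=cv2.cvtColor(c[0],cv2.COLOR_BGR2HSV); H,S,V=cv2.split(h)
    return {"red":((H<8)|(H>172))&(S>150)&(V>70),"green":(H>50)&(H<75)&(S>150)&(V>60)}
def blobs(c,k,amin=8):
    m=masks(c)[k].astype(np.uint8); n,l,st,ce=cv2.connectedComponentsWithStats(m)
    return [(st[i,4],ce[i],st[i,:4],cv2.minAreaRect(np.argwhere(l==i)[:,::-1].astype(np.float32))) for i in range(1,n) if st[i,4]>=amin]
E
python3 - <<'E'
from m import *
T=cam("top");S=cam("side")
for nm,c in(("top",T),("side",S)):
  for k in("red","green"):
    for b in blobs(c,k): print(nm,k,b[0],b[1].round(1),b[2],[np.round(x,1) for x in b[3]])
print("base->",proj(T,[0,0,0]))
a=cv2.resize(T[0][140:220,230:340],(770,560),interpolation=cv2.INTER_CUBIC)
b=cv2.resize(S[0][200:290,270:370],(660,594),interpolation=cv2.INTER_CUBIC)
cv2.imwrite("pics/tc.png",a);cv2.imwrite("pics/sc.png",b)
E
```

```text
top red 33 [467.4  31.5] [464  27   7  10] [array([468. ,  31.5]), array([5.8, 7.2]), np.float64(51.3)]
top red 35 [448.5  30.9] [445  28   8   7] [array([448.5,  31. ]), array([6., 7.]), np.float64(90.0)]
top red 43 [483.3 109.1] [480 100  15  16] [array([484.3, 109.8]), array([19.1,  9.2]), np.float64(49.4)]
top red 14 [505.2 111.4] [500 107   9   7] [array([505. , 111.4]), array([ 3.4, 10. ]), np.float64(53.1)]
top red 22 [432.  183.9] [429 181   7   7] [array([432., 184.]), array([2.8, 8.5]), np.float64(45.0)]
top red 1119 [338.9 231.7] [322 214  35  36] [array([339.5, 231.5]), array([34.9, 33.2]), np.float64(3.6)]
top red 123 [415.5 231.3] [402 229  28   6] [array([415.5, 231.5]), array([ 5., 27.]), np.float64(90.0)]
top red 122 [416.  241.4] [402 239  28   7] [array([415.5, 242. ]), array([ 6., 27.]), np.float64(90.0)]
top green 1050 [297.2 237.4] [281 221  34  34] [array([297. , 237.6]), array([32.4, 33. ]), np.float64(88.0)]
side red 740 [543.7 190.1] [526 154  34  69] [array([544.2, 188.4]), array([13. , 74.6]), np.float64(27.7)]
side red 85 [557.  237.6] [553 226   7  20] [
[... 499 characters left out ...]
187 [308.6 410.8] [301 401  18  19] [array([308.8, 411.1]), array([22.4,  9.4]), np.float64(63.4)]
side red 134 [294.7 412.3] [290 404  11  16] [array([295. , 411.5]), array([15., 10.]), np.float64(90.0)]
side red 9 [385.9 416.9] [384 415   5   5] [array([385.8, 416.8]), array([1.7, 5.5]), np.float64(33.7)]
side red 15 [392.5 418.5] [389 417   9   3] [array([393., 418.]), array([8., 2.]), np.float64(-0.0)]
side green 1803 [251.6 278.7] [225 255  55  49] [array([252.8, 278.2]), array([41.8, 47.8]), np.float64(75.5)]
side green 57 [190.4 357.1] [187 350   7  15] [array([190.4, 357.3]), array([13.8,  4.6]), np.float64(76.0)]
base-> (np.float64(221.98803524589826), np.float64(352.2798753515293))
```

View pics/tc.png

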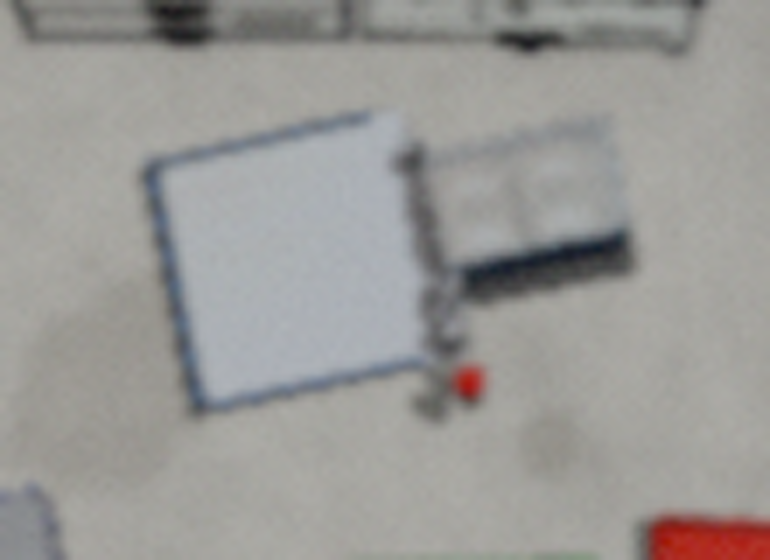

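View pics/sc.png

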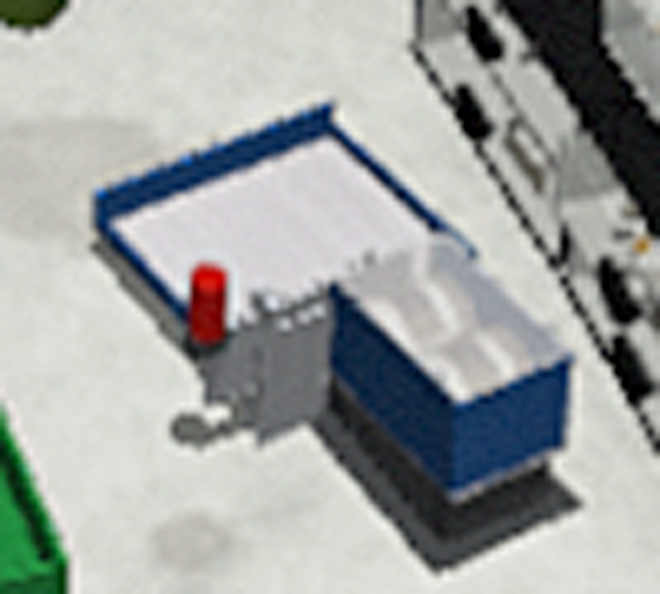

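Crops: knob top at top-view (296.9,194.9) and side-view (301.8,240.6); end-lip corners at top-crop (152,160) and (197,408), side-crop (97,193) and (332,104). The two pots show under the clear cover.

```bash
cat > g.py <<'E'
from m import *
def tri(c1,p1,c2,p2):
    A=[];B=[]
    for c,p in((c1,p1),(c2,p2)):
        o,r=ray(c,*p); r/=np.linalg.norm(r); P=np.eye(3)-np.outer(r,r); A.append(P);B.append(P@o)
    x=np.linalg.lstsq(np.vstack(A),np.hstack(B),rcond=None)[0]
    return x, [np.linalg.norm(P@x-b) for P,b in zip(A,B)]
E
python3 - <<'E'
from g import *
T=cam("top");S=cam("side")
tc=lambda u,v:(u/7-.5+.07+230,v/7-.5+.07+140)
sc=lambda u,v:(u/6.6-.43+270,v/6.6-.43+200)
k=onz(T,*tc(468,384),.10);print("knob top-view z.1",k)
print("knob side z.108",onz(S,*sc(209,268),.108),"tri",tri(T,tc(469,382),S,sc(209,272)))
a=tri(T,tc(152,160),S,sc(332,104));b=tri(T,tc(197,408),S,sc(97,193))
print("lip +x",a,"lip -x",b,"len",np.linalg.norm(a[0]-b[0]))
print("hopper far end corners",onz(T,*tc(628,235),.09),onz(T,*tc(612,120),.09), "side",onz(S,*sc(455,400),.09),onz(S,*sc(572,358),.09))
for nm,u,v,s in(("red",339.2,231.2,(276,319)),("green",297.,237.4,(252,278))):
    print(nm,onz(T,u,v,.02))
for k in("red","green"):
  for c,nm in((T,"top"),(S,"side")):
    bb=max(blobs(c,k),key=lambda b:b[0]); print(k,nm,[onz(c,*p,.034).round(3)[:2] for p in cv2.boxPoints(bb[3])])
# mill top
print(onz(T,155,180,.36),onz(T,190,195,.2))
E
```

```text
knob top-view z.1 [ 0.52934791 -0.24029506  0.1       ]
knob side z.108 [ 0.53163138 -0.23878317  0.108     ] tri (array([ 0.53005964, -0.24074189,  0.1078955 ]), [np.float64(0.0008708924898801842), np.float64(0.0008708924898805812)])
lip +x (array([ 0.6463257, -0.0846123,  0.036591 ]), [np.float64(8.641301325002554e-05), np.float64(8.641301324987247e-05)]) lip -x (array([ 0.52483251, -0.11002792,  0.03512885]), [np.float64(0.0008172862535789667), np.float64(0.0008172862535788957)]) len 0.12413172981202289
hopper far end corners [ 0.60280483 -0.31459803  0.09      ] [ 0.65775833 -0.30645606  0.09      ] side [ 0.60591182 -0.31687466  0.09      ] [ 0.65846721 -0.30897127  0.09      ]
red [ 0.41637756 -0.39030699  0.02      ]
green [ 0.39232337 -0.24664997  0.02      ]
red top [array([ 0.361, -0.328]), array([ 0.474, -0.333]), array([ 0.469, -0.451]), array([ 0.357, -0.445])]
red side [array([ 0.356, -0.333]), array([ 0.488, -0.333]), array([ 0.469, -0.474]), array([ 0.349, -0.471])]
green top [array([ 0.443, -0.189]), array([ 0.449, -0.3  ]), array([ 0.34 , -0.306]), array([ 0.334, -0.195])]
green side [array([ 0.331, -0.196]), array([ 0.462, -0.187]), array([ 0.45 , -0.331]), array([ 0.33 , -0.335])]
[0.52509735 0.13950887 0.36      ] [0.50793536 0.08343758 0.2       ]
```

jog_arm(deltas="0.7 -0.5 1 0 0 -0.5; 0.7 -0.5 1 0 0 -0.5; 0.7 -0.5 1 0 0 -0.5; 0.7 -0.5 1 0 0 -0.5; 0.7 -0.5 1 0 0 -0.5; 0.7 -1 1 0 0 -0.5; 0.7 -1 1 0 0 -0.5; 0.7 -1 1 0 0 -0.5; 0.7 -1 1 0 0 -0.5; 0.7 -1 1 0 0 -0.5; 0.7 -1 1 0 0 -0.5; 0.7 -1 0 0 0 -0.5; 0 -1 0 0 0 -0.5; 0 -1 0 0 0 -0.5; 0 -1 0 0 0 -0.5", gripper=0.5)

```text
time: 2.17
eef_pos: [0.4658, 0.3542, 0.4702]
tcp_rot: [0.569, 0.822, -0.0, -0.0]
contact_force: [0.1, -0.4, 0.1]
opening: 0.503
finger_force: 0.0
```

jog_arm(deltas="0 -1 0 0 0 -0.6; 0 -1 0 0 0 -0.6; 0 -1 0 0 0 -0.6; 0 -1 0 0 0 -0.6; 0 -1 0 0 0 -0.6; 0 -1 0 0 0 -0.6; 0 -1 0 0 0 -0.6; 0 -1 0 0 0 -0.6; 0 -1 0 0 0 -0.6; 0 -1 0 0 0 -0.6; 0 -1 0 0 0 -0.6; 0 -1 0 0 0 -0.6; 0 -1 0 0 0 -0.6; 0 -1 0 0 0 -0.6; 0 -1 0 0 0 -0.6; 0 -1 0 0 0 -0.6; 0 -1 0 0 0 -0.6; 0 -1 0 0 0 -0.6; 0 -1 0 0 0 -0.6; 0 -1 0 0 0 -0.6")

```text
time: 4.68
eef_pos: [0.4659, -0.0457, 0.4703]
tcp_rot: [0.934, 0.357, 0.0, 0.0]
contact_force: [0.6, -0.7, 0.3]
opening: 0.501
finger_force: 0.0
```

jog_arm(deltas="0.32 -0.975 -0.5 0 0 -0.54; 0.32 -0.975 -0.5 0 0 -0.54; 0.32 -0.975 -1 0 0 -0.54; 0.32 -0.975 -1 0 0 -0.54; 0.32 -0.975 -1 0 0 -0.54; 0.32 -0.975 -1 0 0 -0.54; 0.32 -0.975 -1 0 0 -0.54; 0.32 -0.975 -1 0 0 -0.54; 0.32 -0.975 -1 0 0 -0.54; 0.32 -0.975 -1 0 0 -0.54; 0 0 -1 0 0 0; 0 0 -1 0 0 0; 0 0 -1 0 0 0; 0 0 -1 0 0 0; 0 0 -1 0 0 0; 0 0 -0.8 0 0 0; 0 0 0 0 0 0")

```text
time: 6.8
eef_pos: [0.5295, -0.2389, 0.1724]
tcp_rot: [0.995, 0.097, -0.001, -0.001]
contact_force: [1.0, 0.2, 0.5]
opening: 0.497
finger_force: 0.0
```

Run:
```python
from g import *
S=cam("side");T=cam("top");s=get_state();p=s["eef_pos"];print(p,proj(S,p),proj(S,p+[0,0,-.019]),proj(S,[.53,-.2405,.095]))
for b in blobs(S,"red",5): 
  if 280<b[1][0]<330 and 220<b[1][1]<270: print(b[:3])
a=cv2.resize(S[0][180:280,260:380],(720,600),interpolation=cv2.INTER_CUBIC)
cv2.imwrite("pics/s1.png",a)
```

```text
[ 0.53060803 -0.23969927  0.17469376] (np.float64(301.9224300492928), np.float64(221.48822884286525)) (np.float64(301.6461813024971), np.float64(227.04701029390625)) (np.float64(300.68059574884023), np.float64(244.2856676252435))
(np.int32(56), array([301.01785714, 245.69642857]), array([299, 240,   5,  12], dtype=int32))
```

View pics/s1.png

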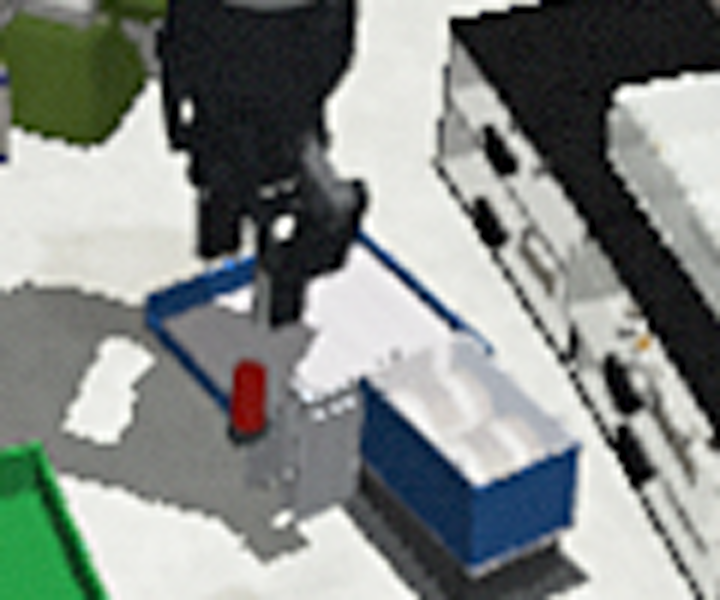

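The gripper stands over the knob (knob at crop (248,397)), with its fingers on the near and far sides. I'll go down and grip.

jog_arm(deltas="-0.05 0 -1 0 0 0; 0 0 -1 0 0 0; 0 0 -1 0 0 0; 0 0 -0.8 0 0 0; 0 0 0 0 0 0")

```text
time: 7.52
eef_pos: [0.5282, -0.2387, 0.096]
tcp_rot: [0.995, 0.097, -0.002, -0.001]
contact_force: [0.3, -0.7, 0.2]
opening: 0.494
finger_force: 0.0
```

jog_arm(deltas="0 0 0 0 0 0; 0 0 0 0 0 0; 0 0 0 0 0 0; 0 0 0 0 0 0; 0 0 0 0 0 0; 0 0 0 0 0 0", gripper=0, squeeze=40)

```text
time: 8.28
eef_pos: [0.53, -0.2404, 0.0993]
tcp_rot: [0.995, 0.097, 0.001, 0.001]
contact_force: [1.0, -4.9, 2.5]
opening: 0.17
finger_force: 39.6
```

jog_arm(deltas="-0.49 -0.095 0 0 0 0; -0.49 -0.095 0 0 0 0; -0.49 -0.095 0 0 0 0; -0.49 -0.095 0 0 0 0; -0.3 -0.06 0 0 0 0; 0 0 0 0 0 0")

```text
time: 9.02
eef_pos: [0.4854, -0.2506, 0.0994]
tcp_rot: [0.995, 0.097, 0.002, 0.003]
contact_force: [3.9, -9.3, -0.6]
opening: 0.172
finger_force: 39.5
```

jog_arm(deltas="-0.25 -0.15 0 0 0 0; -0.25 -0.1 0 0 0 0; -0.1 -0.05 0 0 0 0; 0 0 0 0 0 0")

```text
time: 9.52
eef_pos: [0.4822, -0.2516, 0.0997]
tcp_rot: [0.995, 0.094, 0.014, 0.0]
contact_force: [36.1, 8.6, -12.7]
opening: 0.166
finger_force: 39.3
```

jog_arm(deltas="0.25 0.05 0 0 0 0; 0.15 0.03 0 0 0 0")

```text
time: 9.78
eef_pos: [0.4829, -0.2514, 0.0998]
tcp_rot: [0.995, 0.097, 0.003, -0.0]
contact_force: [0.9, 0.5, 7.5]
opening: 0.176
finger_force: 41.4
```

jog_arm(deltas="0 0 0 0 0 0; 0 0 0 0 0 0; 0 0 0 0 0 0; 0 0 1 0 0 0; 0 0 1 0 0 0; 0 0 1 0 0 0; 0 0 1 0 0 0; 0 0 0 0 0 0", gripper=0.5)

```text
time: 10.78
eef_pos: [0.4806, -0.2534, 0.1798]
tcp_rot: [0.995, 0.096, 0.001, 0.001]
contact_force: [0.1, 0.2, -0.2]
opening: 0.5
finger_force: 0.0
```

Run:
```python
from g import *
S=cam("side");T=cam("top");s=get_state();print(s["eef_pos"],s["contact_force"])
for c in(S,T):
 for b in blobs(c,"red",4): 
  if 270<b[1][0]<330 and 180<b[1][1]<270: print(b[:3])
a=cv2.resize(S[0][180:280,260:380],(480,400),interpolation=cv2.INTER_CUBIC)
b=cv2.resize(T[0][140:220,230:310],(400,400),interpolation=cv2.INTER_CUBIC)
cv2.imwrite("pics/s2.png",np.hstack([a,b])[:, :800] if 0 else cv2.resize(np.hstack([a,b]),(792,360)))
```

```text
[ 0.4795281  -0.25250356  0.17749736] [ 0.31519096  1.39359714 -0.09831322]
(np.int32(54), array([286.03703704, 251.90740741]), array([284, 247,   5,  11], dtype=int32))
```

View pics/s2.png

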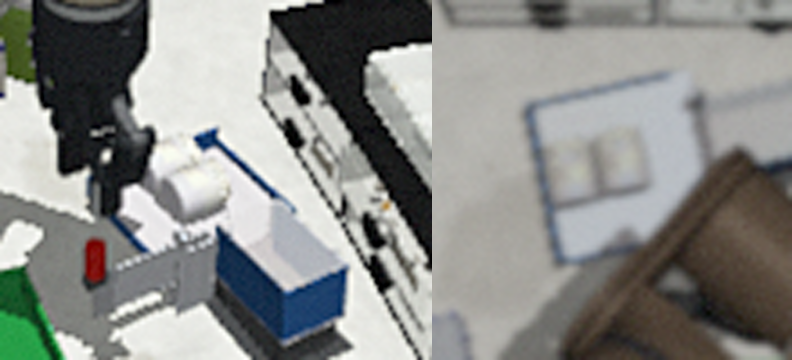

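Both pots lie in the pick-up tray, at about top pixels (261,178) and (272,176); the knob is out. I'll measure them by the warm-versus-cool white.

Run:
```python
from g import *
T=cam("top");S=cam("side")
print("knob now",onz(S,286,251.9,.092)[:2],"before",onz(S,301,245.7,.092)[:2])
d=cv2.GaussianBlur(T[0],(3,3),0).astype(int); w=d[...,2]-d[...,0]
print(w[162:194:2,250:290:2])
```

```text
knob now [ 0.48565479 -0.25337739] before [ 0.53019047 -0.24288266]
[[ -1  -7 -11 -12 -14 -13  -8  -9  -7  -7  -6  -7  -8  -8  -8 -10 -10 -10
   -5  -4]
 [ -5 -18  -9  -7  -5  -6  -4  -5  -5  -5  -6  -6  -7  -8  -8  -9 -10 -10
   -7  -4]
 [ -6 -25  -7  -4  -4  -4  -3  -4  -4  -5  -6  -7  -7  -8 -10 -10 -11 -11
   -9  -3]
 [  0 -18  -7  -4  -4  -5  -5  -5  -4  -3   1   3   1  -7 -10 -10 -10 -11
  -10  -3]
 [  4 -18 -12  -3  -2  -1   0  -3   1   6   5   5   6  -2  -9 -10 -10  -9
   -9  -6]
 [  5 -18 -12   4   4   6   8   4   6   6   1  -1   5   1  -8 -10 -10 -10
  -10  -8]
 [  6  -4  -7   6   4   0   3   6   7   8   6   6   9   4  -8 -11 -10 -12
  -11  -9]
 [  7  -1 -14   6   6   2   7   9   7   8   7   6   6   3  -7 -10 -11 -10
  -11 -10]
 [  8   3 -11   5   9   8  10  10   4   6   5  -3  -3   0  -6 -10 -10 -10
  -10 -10]
 [  8   7 -14   0   7   2   0   3   2   1   0  -6  -5  -3  -6 -10 -10 -10
  -10  -5]
 [  9   8 -10  -6   2  -4  -7  -2   0  -1  -1  -5  -7  -7  -8 -10 -10 -10
   -7  10]
 [  9   9  -4 -12  -2  -3  -5  -4  -5  -7  -9  -9  -9 -11 -10 -10 -10  -6
    8  20]
 [  8   9  -2 -22  -7  -7  -9  -9  -9 -10 -10 -10 -10 -10 -10 -11  -8   6
   19  24]
 [  8   9   4 -16 -12 -10  -9 -10 -10 -10 -10 -10 -10 -11 -10  -9   2  17
   23  26]
 [  9   8   5 -22 -18  -9 -10 -11 -10 -11 -11  -9  -8 -10  -9   1  16  23
   26  21]
 [  8   8   6 -14 -17 -11 -10 -10 -10  -9  -6  -2  -4  -6   0  15  20  25
   20  18]]
```

Run:
```python
from g import *
T=cam("top")
d=cv2.GaussianBlur(T[0],(3,3),0).astype(int); w=d[...,2]-d[...,0]
m=np.zeros(w.shape,np.uint8); m[164:186,256:280]=(w[164:186,256:280]>-2)
m=cv2.morphologyEx(m,cv2.MORPH_CLOSE,np.ones((5,5)));n,l,st,ce=cv2.connectedComponentsWithStats(m)
i=1+np.argmax(st[1:,4]); r=cv2.minAreaRect(np.argwhere(l==i)[:,::-1].astype(np.float32)); print(st[i],ce[i],r)
print([onz(T,*p,.05).round(3)[:2] for p in cv2.boxPoints(r)])
for p in((261.1,177),(272.2,174.8)): print(onz(T,*p,.05))
print(proj(T,[.590,-.118,.05]),proj(T,[.598,-.157,.05]))
```

```text
[256 168  21  17 260] [265.68076923 175.28846154] ((266.076904296875, 175.88462829589844), (14.316478729248047, 21.37666130065918), 78.69007110595703)
[array([ 0.614, -0.097]), array([ 0.63 , -0.168]), array([ 0.582, -0.178]), array([ 0.566, -0.107])]
[ 0.59375024 -0.12060157  0.05      ]
[ 0.60198579 -0.15816318  0.05      ]
(np.float64(260.30765503744385), np.float64(178.07623276131002)) (np.float64(271.83176268466633), np.float64(175.95142000458532))
```

jog_arm(deltas="0.38 0.295 0 0 0 0.99; 0.38 0.295 0 0 0 0.99; 0.38 0.295 0 0 0 0.99; 0.38 0.295 0 0 0 0.99; 0.38 0.295 0 0 0 0.99; 0.38 0.295 0 0 0 0.99; 0.38 0.295 0 0 0 0.99; 0.38 0.295 0 0 0 0.99; 0.38 0.295 0 0 0 0.99; 0.38 0.295 0 0 0 0.99; 0.38 0.295 0 0 0 0.99; 0.38 0.295 0 0 0 0.99; 0.38 0.295 0 0 0 0.99; 0.38 0.295 0 0 0 0.99; 0.38 0.295 0 0 0 0.99; 0.38 0.295 0 0 0 0.99; 0 0 0 0 0 0; 0 0 0 0 0 0", gripper=0.85)

```text
time: 13.28
eef_pos: [0.6012, -0.1583, 0.1776]
tcp_rot: [0.631, 0.776, -0.0, -0.001]
contact_force: [1.3, -0.8, -0.4]
opening: 0.849
finger_force: 0.0
```

jog_arm(deltas="0 0 -1 0 0 0; 0 0 -1 0 0 0; 0 0 -1 0 0 0; 0 0 -1 0 0 0; 0 0 -1 0 0 0; 0 0 -0.7 0 0 0; 0 0 -0.5 0 0 0; 0 0 0 0 0 0; 0 0 0 0 0 0")

```text
time: 14.4
eef_pos: [0.6023, -0.1585, 0.0551]
tcp_rot: [0.63, 0.776, 0.0, 0.001]
contact_force: [-0.5, -0.6, -0.2]
opening: 0.848
finger_force: 0.0
```

jog_arm(deltas="0 0 0 0 0 0; 0 0 0 0 0 0; 0 0 0 0 0 0; 0 0 0 0 0 0; 0 0 0 0 0 0; 0 0 0 0 0 0", gripper=0, squeeze=25)

```text
time: 15.15
eef_pos: [0.6023, -0.1586, 0.0553]
tcp_rot: [0.63, 0.776, 0.0, 0.001]
contact_force: [-0.1, 0.6, 5.4]
opening: 0.535
finger_force: 26.0
```

jog_arm(deltas="0 0 0.5 0 0 0; 0 0 1 0 0 0; 0 0 1 0 0 0; 0 0 1 0 0 0; 0 0 1 0 0 0; 0 0 1 0 0 0; 0 0 0 0 0 0; 0 0 0 0 0 0; 0 0 0 0 0 0; 0 0 0 0 0 0")

```text
time: 16.4
eef_pos: [0.6012, -0.1581, 0.1633]
tcp_rot: [0.63, 0.776, -0.0, -0.001]
contact_force: [0.7, 0.7, 0.2]
opening: 0.538
finger_force: 26.1
```

Run:
```python
from h import *
f=[]
for _ in range(6): cams.read_camera("side"); s=get_state(); f.append(s["contact_force"])
print(np.round(f,1),np.mean(f,0),s["wrist_torque"],s["opening"],s["eef_pos"])
```

```text
[[-0.5 -1.1  0.4]
 [-0.3  0.  -0.2]
 [ 0.3 -0.1 -1. ]
 [ 0.2 -0.4 -0.5]
 [-0.6 -0.3 -0.4]
 [-0.8 -0.2 -0.3]] [-0.28983341 -0.34953173 -0.32285689] [ 0.00745301 -0.0081173   0.0208159 ] 0.5376619379729997 [ 0.60167156 -0.15828031  0.16420273]
```

Weight is about 0.3 N at an opening of 46 mm, so this is the empty pot and it goes to the red tray.

jog_arm(deltas="-0.715 -0.89 0.1 0 0 0; -0.715 -0.89 0.1 0 0 0; -0.715 -0.89 0.1 0 0 0; -0.715 -0.89 0.1 0 0 0; -0.715 -0.89 0.1 0 0 0; -0.715 -0.89 0.1 0 0 0; -0.715 -0.89 0.1 0 0 0; -0.715 -0.89 0.1 0 0 0; -0.715 -0.89 0.1 0 0 0; -0.715 -0.89 0.1 0 0 0; -0.715 -0.89 0.1 0 0 0; -0.715 -0.89 0.1 0 0 0; -0.715 -0.89 0.1 0 0 0; 0 0 0 0 0 0; 0 0 -1 0 0 0; 0 0 -1 0 0 0; 0 0 -1 0 0 0; 0 0 0 0 0 0")

```text
time: 18.95
eef_pos: [0.4148, -0.3877, 0.1268]
tcp_rot: [0.63, 0.777, 0.001, -0.003]
contact_force: [-0.0, -0.7, 0.2]
opening: 0.536
finger_force: 26.1
```

jog_arm(deltas="0 0 -1 0 0 0; 0 0 -1 0 0 0; 0 0 -1 0 0 0; 0 0 -0.8 0 0 0; 0 0 -0.4 0 0 0; 0 0 -0.2 0 0 0; 0 0 0 0 0 0")

```text
time: 19.82
eef_pos: [0.416, -0.3899, 0.0425]
tcp_rot: [0.63, 0.776, -0.0, 0.0]
contact_force: [0.5, -0.6, -0.3]
opening: 0.535
finger_force: 26.1
```

jog_arm(deltas="0 0 0 0 0 0; 0 0 0 0 0 0; 0 0 0 0 0 0; 0 0 0 0 0 0; 0 0 0.5 0 0 0; 0 0 1 0 0 0; 0 0 1 0 0 0; 0 0 1 0 0 0; 0 0 1 0 0 0; 0 0 1 0 0 0; 0 0 1 0 0 0; 0 0 0.6 0 0 0; 0 0 0 0 0 0", gripper=0.7)

```text
time: 21.45
eef_pos: [0.4162, -0.3902, 0.1856]
tcp_rot: [0.63, 0.776, -0.0, 0.001]
contact_force: [-0.0, -0.1, 0.1]
opening: 0.7
finger_force: 0.0
```

Run:
```python
from g import *
T=cam("top");S=cam("side")
d=cv2.GaussianBlur(T[0],(3,3),0).astype(int); w=d[...,2]-d[...,0]
m=np.zeros(w.shape,np.uint8); m[164:190,256:284]=(w[164:190,256:284]>-2)
m=cv2.morphologyEx(m,cv2.MORPH_CLOSE,np.ones((5,5)));n,l,st,ce=cv2.connectedComponentsWithStats(m)
i=1+np.argmax(st[1:,4]); print(st[i],ce[i],onz(T,*ce[i],.05))
a=cv2.resize(T[0][140:260,230:370],(460,394),interpolation=cv2.INTER_CUBIC)
b=cv2.resize(S[0][200:360,200:340],(340,394),interpolation=cv2.INTER_CUBIC)
cv2.imwrite("pics/s3.png",np.hstack([a,b]))
```

```text
[256 170  11  15 117] [260.35897436 176.45299145] [ 0.59558865 -0.11803408  0.05      ]
```

View pics/s3.png

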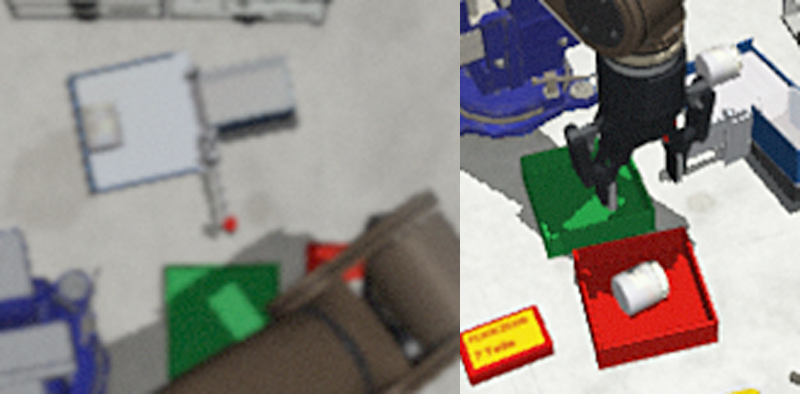

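The empty pot lies in the red tray, and the second pot is against the end lip at top pixel (261,178). I'll fetch it.

jog_arm(deltas="0.632 0.968 0 0 0 0; 0.632 0.968 0 0 0 0; 0.632 0.968 0 0 0 0; 0.632 0.968 0 0 0 0; 0.632 0.968 0 0 0 0; 0.632 0.968 0 0 0 0; 0.632 0.968 0 0 0 0; 0.632 0.968 0 0 0 0; 0.632 0.968 0 0 0 0; 0.632 0.968 0 0 0 0; 0.632 0.968 0 0 0 0; 0.632 0.968 0 0 0 0; 0.632 0.968 0 0 0 0; 0.632 0.968 0 0 0 0; 0 0 0 0 0 0; 0 0 -1 0 0 0; 0 0 -1 0 0 0; 0 0 -1 0 0 0; 0 0 0 0 0 0", gripper=0.85)

```text
time: 23.92
eef_pos: [0.5907, -0.1183, 0.1208]
tcp_rot: [0.631, 0.776, -0.001, -0.003]
contact_force: [-0.2, -0.9, 0.3]
opening: 0.85
finger_force: 0.0
```

jog_arm(deltas="0 0 -1 0 0 0; 0 0 -1 0 0 0; 0 0 -1 0 0 0; 0 0 -0.5 0 0 0; 0 0 -0.1 0 0 0; 0 0 0 0 0 0; 0 0 0 0 0 0")

```text
time: 24.8
eef_pos: [0.5934, -0.1189, 0.0532]
tcp_rot: [0.63, 0.776, 0.0, 0.001]
contact_force: [0.4, -0.3, 1.2]
opening: 0.845
finger_force: 0.0
```

jog_arm(deltas="0 0 0 0 0 0; 0 0 0 0 0 0; 0 0 0 0 0 0; 0 0 0 0 0 0; 0 0 0 0 0 0; 0 0 0 0 0 0", gripper=0, squeeze=40)

```text
time: 25.55
eef_pos: [0.5935, -0.1189, 0.0532]
tcp_rot: [0.63, 0.776, 0.0, 0.001]
contact_force: [-0.1, -0.4, 4.8]
opening: 0.533
finger_force: 43.2
```

jog_arm(deltas="0 0 0.5 0 0 0; 0 0 1 0 0 0; 0 0 1 0 0 0; 0 0 1 0 0 0; 0 0 1 0 0 0; 0 0 1 0 0 0; 0 0 0.5 0 0 0; 0 0 0 0 0 0; 0 0 0 0 0 0; 0 0 0 0 0 0")

```text
time: 26.8
eef_pos: [0.5922, -0.1185, 0.1711]
tcp_rot: [0.63, 0.776, -0.0, -0.001]
contact_force: [0.1, 0.4, -1.8]
opening: 0.537
finger_force: 42.4
```

Run:
```python
from h import *
f=[]
for _ in range(6): cams.read_camera("side"); s=get_state(); f.append(s["contact_force"])
print(np.mean(f,0),s["opening"],s["eef_pos"],s["time"])
```

```text
[-0.17128013 -0.15013405 -2.34776394] 0.5301915454016686 [ 0.59268194 -0.11863203  0.17206866] 27.1
```

About 2.3 N, so this is the full pot and it goes to the green tray.

jog_arm(deltas="-0.66 -0.954 0.2 0 0 0; -0.66 -0.954 0.2 0 0 0; -0.66 -0.954 0.2 0 0 0; -0.66 -0.954 0.2 0 0 0; -0.66 -0.954 0.2 0 0 0; -0.66 -0.954 0 0 0 0; -0.66 -0.954 0 0 0 0; -0.9 0 0 0 0 0; -0.9 0 0 0 0 0; -0.9 0 0 0 0 0; -0.9 0 0 0 0 0; -0.9 0 0 0 0 0; -0.9 0 0 0 0 0; 0 0 0 0 0 0; 0 0 -0.8 0 0 0; 0 0 -0.8 0 0 0; 0 0 -0.8 0 0 0; 0 0 0 0 0 0; 0 0 0 0 0 0")

```text
time: 29.48
eef_pos: [0.3926, -0.2523, 0.1443]
tcp_rot: [0.63, 0.776, 0.0, -0.0]
contact_force: [0.3, -0.2, -2.3]
opening: 0.535
finger_force: 42.3
```

jog_arm(deltas="0 0 -0.8 0 0 0; 0 0 -0.8 0 0 0; 0 0 -0.8 0 0 0; 0 0 -0.8 0 0 0; 0 0 -0.8 0 0 0; 0 0 -0.6 0 0 0; 0 0 -0.4 0 0 0; 0 0 0 0 0 0; 0 0 0 0 0 0")

```text
time: 30.6
eef_pos: [0.3927, -0.2526, 0.0448]
tcp_rot: [0.63, 0.776, -0.0, 0.001]
contact_force: [-0.6, -0.1, -2.1]
opening: 0.532
finger_force: 42.4
```

jog_arm(deltas="0 0 -0.25 0 0 0; 0 0 0 0 0 0; 0 0 0 0 0 0")

```text
time: 30.98
eef_pos: [0.3924, -0.2522, 0.0394]
tcp_rot: [0.63, 0.776, -0.0, 0.0]
contact_force: [-0.7, 0.9, -3.7]
opening: 0.532
finger_force: 42.4
```

jog_arm(deltas="0 0 0 0 0 0; 0 0 0 0 0 0; 0 0 0 0 0 0; 0 0 0 0 0 0; 0 0 0.5 0 0 0; 0 0 1 0 0 0; 0 0 1 0 0 0; 0 0 1 0 0 0; 0 0 1 0 0 0; 0 0 1 0 0 0; 0 0 1 0 0 0; 0 0 1 0 0 0; 0 0 1 0 0 0; 0.5 0 1 0 0 0; 0.5 0 1 0 0 0; 0.5 0 1 0 0 0; 0 0 0 0 0 0; 0 0 0 0 0 0", gripper=0.7)

```text
time: 33.22
eef_pos: [0.4218, -0.2519, 0.2686]
tcp_rot: [0.63, 0.776, -0.0, -0.001]
contact_force: [-0.2, 0.6, 0.4]
opening: 0.696
finger_force: 0.0
```

Run:
```python
from g import *
T=cam("top");S=cam("side");s=get_state();print(s["time"],s["contact_force"],s["eef_pos"])
for b in blobs(S,"red",20):
  if 270<b[1][0]<310 and 235<b[1][1]<265: print("knob",b[1],onz(S,*b[1],.092)[:2])
cv2.imwrite("pics/s4.png",cv2.resize(S[0][200:360,190:370],(675,600),interpolation=cv2.INTER_CUBIC))
```

```text
33.325 [ 0.51823446 -0.15417065 -0.28952369] [ 0.42158469 -0.25177478  0.26809114]
knob [286.03703704 251.90740741] [ 0.48573897 -0.25342964]
```

View pics/s4.png

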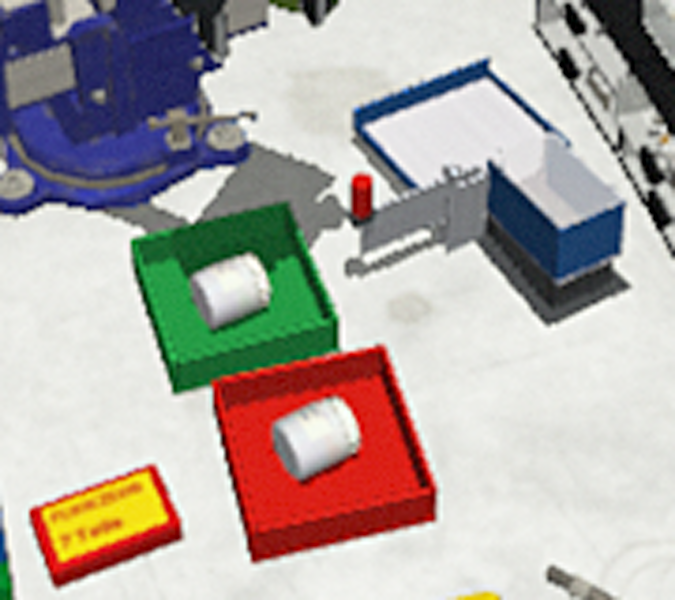

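Each pot lies in its tray (green at crop (230,290), red at (315,437)), the gate is out and the gripper is clear.

```bash
python3 -c "
from plant import ctrl; print(ctrl.sign_off())"
```

```text
the job is handed in; nothing more can be done
None
```

I drew the gate out to its end stop and left it there, put the full pot (about 2.3 N) in the green tray and the empty one (about 0.3 N) in the red tray, and handed the job in at about 33 s; sign-off gave no verdict.

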